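# Start the shake mixer from its dead-lamp control strip

## Task

The shake mixer runs only with both of its ball-ended toggles on (leaning away from the robot), and its pilot lamps are dead: first touch with a fingertip the toggle that is already on, to make sure of it, without ever switching it off; only then flip on the one that is off. Last, press the round start button fully down and let it go.

Things in the scene. Friction and masses are not known exactly. Their poses are not given: they have to be found in the camera images.
- ball_1: Ball-ended toggle number 1: steel rod 10 mm thick ending in a black 24 mm ball. Origin: ball centre. Own z runs along the rod, out through the ball; own y is the level hinge axis, along the strip's row of units. The hinge lies 55 mm from the origin along own -z, 74 mm above the worktop. The level direction (own y) cross (world up) points away from the robot: the way it leans when on.
- ball_2: Ball-ended toggle number 2: steel rod 10 mm thick ending in a black 24 mm ball. Origin: ball centre. Own z runs along the rod, out through the ball; own y is the level hinge axis, along the strip's row of units. The hinge lies 55 mm from the origin along own -z, 74 mm above the worktop. The level direction (own y) cross (world up) points away from the robot: the way it leans when on.
- toggle_1 (a joint): Angle of toggle number 1, rad: 0 = off, leaning 0.5 from upright towards the robot; 1.0 = on, leaning 0.5 from upright away from the robot. Its weight tips it to whichever side of upright it is on, it never rests between; about 0.5 N sideways at the ball moves it off its stop. One of the two toggles starts on, the other off.
- toggle_2 (a joint): Angle of toggle number 2, rad: 0 = off, leaning 0.5 from upright towards the robot; 1.0 = on, leaning 0.5 from upright away from the robot. Its weight tips it to whichever side of upright it is on, it never rests between; about 0.5 N sideways at the ball moves it off its stop. One of the two toggles starts on, the other off.
- start (a joint): Travel of the start button, m: 0 = up, 0.006 = fully down (2 N to start, 5 N at the bottom); it springs back when let go.
- start_top (a point): Centre of the top of the start button: grey, round, 36 mm across, flat, in a black housing; pressed straight down. It and the toggles sit on a black control strip (420 x 150 mm) bearing four aluminium units 88 mm wide, 100 mm apart, in any order; their tops are 70 mm above the worktop. The fourth unit bears only a fixed black timer dial, 48 mm across, 25 mm high, with a ridge.

How it is judged:
By the outcome, as a careful person would: the job done as asked, in the order asked, and still so for the second after the job is handed in, with the robot touching nothing.
It also fails if it takes over 48 s, if anything falls off the work surface, if the arm or the gripper's body presses on something with over 40 N, if the wrist force passes 120 N, or if a joint passes its speed limit or range.

## Robot

A 6-joint arm with a two-finger parallel gripper is mounted at the origin on the work surface. World frame = base frame: x ahead of the robot, y to its left, z up, the work surface at z = 0. Lengths are in m, angles in rad, forces in N, time in s.
With the tool pointing down it reaches from about 0.35 to 0.975 m from the base axis. Payload 4.9 kg.
Tool frame: the origin (TCP) lies between the finger pads; the fingertips stand 19 mm ahead of it and the grasp point (between the pads) is the TCP; z points along the fingers, y is the line along which they close (so a half turn about z gives the same grasp; the last joint's range is limited). The gripper opens to 85 mm and grips with 20 to 120 N. Pads are 22 mm wide; open, the fingers measure 114 mm over their backs; the gripper's body (76 mm by 85 mm) begins 54 mm behind the grasp point. The pads swing forward as they close: fully open they stand 13 mm farther back than shut.
Start: joints at [-0.119, 0.053, 1.613, -0, 1.476, -0.119], TCP at [0.625, 0, 0.25] pointing down, gripper open.
Joint ranges: [-3.01, 3.01], [-1.01, 2.22], [0.06, 2.58], [-1.02, 4.17], [0.09, 2.62], [-3.14, 3.14]. Speed limits (rad/s): [2.57, 2.57, 3.14, 3.14, 3.14, 3.14].

## Interface

Orientations are given as a rotation vector (axis times angle).
In Python, from station import ctrl gives the robot as it stands. The module is installed in compiled form; this text tells all that it offers.
- The arm moves only by the tool servo_tool, never from a script. Its argument "increments" is a list that holds one entry, the list of rows, each a list of 5 numbers: the finger opening in cm, from 0 to 8.54, then the shift along the tool's x, y, z in cm, then the turn about the tool's z in degrees. A call has 1 to 5 rows; each row is the pose to reach, as a shift and turn from the pose commanded when the call began, along the tool's axes at that moment; what a row does not reach only later rows make up. A row lasts 1/10 s, in which the tool goes at most 50 mm and 8.59 degrees, less where a joint would pass 70% of its speed; a pose out of reach is approached as far as the arm can. A call with a gripper value outside its range is refused whole. The fingers move at their own pace and stop on an object; "newtons" is the grip in N (left out, the last holds). Time passes only in rows, so rows that repeat a pose let the fingers close. It gives the time, the measured TCP pose, the force, the opening and the grip force at its end, in the units of the state.
- ctrl.get_obs(): the state, without advancing time (a new reading comes with each control period).
- ctrl.get_image(name): name is "scene" or "side" or "wrist"; returns a dict with "img" (420x560x3 uint8, red, green, blue), "fx", "fy", "cx", "cy" (pixels), "rvec" (rotation vector, rad) and "tvec" (3), from world to camera coordinates, as OpenCV has them; the wrist camera has in their place "mount" (4x4, takes a point from camera to tool coordinates, whose origin is the TCP and whose axes are the flange's). Camera axes: x right, y down, z forward; pixel columns grow to the right and rows downward; lengths in m; the calibration is good to about 2 mm. A picture is of the moment at which its call begins: read the wrist's pose just before it. There is no depth.
- ctrl.finish_job(): hands the job in; it is judged then, once.
The state is a dict: "t": time; "q": joint angles; "dq": joint speeds; "effort": joint torques, N m; "tool_pos": TCP position; "tool_rot": TCP orientation; "contact_force": force on the tool from outside, world axes, zero at the start; "wrist_torque": the same for the moment, N m; "opening": finger opening in m; "grip_force": force on a finger pad.
Only numpy, scipy, OpenCV 4.12 (cv2) and the standard library are available. Lean on these libraries where they do the work, as an engineer would, in place of code of your own. Each camera call takes 0.05 s, during which the arm holds its last target. There are 200 camera calls.

## Working session

There is one attempt and no reset: what is moved stays moved. The work goes in short steps, Python scripts to look and compute and a tool call to move; the robot and the scene stay as the last step left them, time stands still between calls to the robot, and variables do not carry over. Pictures are saved under pics/ and viewed, at most 10 in all, crops included, and the job is handed in when it is done.

Besides the shell and the picture viewer there is one more tool, called after "Emit:" as a command line: name --argument value ..., lists and objects as JSON in quotes. servo_tool: Moves the arm, as the interface text tells. Its arguments: {"type":"object","properties":{"increments":{"type":"array"},"newtons":{"type":"number"}},"required":["increments"]}

```bash
mkdir -p pics; cat > h.py <<'E'
import numpy as np, cv2
from station import ctrl
from scipy.spatial.transform import Rotation as R
def snap(n,f):
    o=ctrl.get_obs(); d=ctrl.get_image(n); cv2.imwrite(f'pics/{f}.png',d['img'][:,:,::-1])
    if n=='wrist':
        T=np.eye(4);T[:3,:3]=R.from_rotvec(o['tool_rot']).as_matrix();T[:3,3]=o['tool_pos']
        M=T@np.array(d['mount']); C=M[:3,3]; A=M[:3,:3]
    else:
        A=R.from_rotvec(np.ravel(d['rvec'])).as_matrix().T; C=-A@np.ravel(d['tvec'])
    np.savez(f'pics/{f}.npz',A=A,C=C,k=[d['fx'],d['fy'],d['cx'],d['cy']])
def ray(f,u,v):
    z=np.load(f'pics/{f}.npz');fx,fy,cx,cy=z['k'];return z['C'],z['A']@np.array([(u-cx)/fx,(v-cy)/fy,1])
def onz(f,u,v,h):
    C,d=ray(f,u,v); return C+d*(h-C[2])/d[2]
def tri(*obs):
    S=np.zeros((3,3));b=np.zeros(3)
    for f,u,v in obs:
        C,d=ray(f,u,v);d=d/np.linalg.norm(d);P=np.eye(3)-np.outer(d,d);S+=P;b+=P@C
    return np.linalg.solve(S,b)
E
python3 - <<'E'
from h import *
print(ctrl.get_obs())
for n in ['scene','side','wrist']: snap(n,n+'0')
a=[cv2.imread(f'pics/{n}0.png') for n in ['scene','side','wrist']]
for n in ['scene','side','wrist']: print(n,np.load(f'pics/{n}0.npz')['C'])
E
```

```text
{'t': 0.0, 'q': array([-1.18974077e-01,  5.33353821e-02,  1.61430183e+00, -1.65785009e-05,
        1.47598132e+00, -1.18973360e-01]), 'dq': array([-0.00228269,  0.00060672,  0.00010845, -0.00013372, -0.00043916,
        0.00139184]), 'effort': array([ 2.70554956e-04, -3.93670499e+01, -3.70175600e+01, -1.62778279e-04,
        6.93513779e-03, -6.06393527e-06]), 'tool_pos': array([6.24416635e-01, 8.20227482e-05, 2.49071606e-01]), 'tool_rot': array([-2.22032126e+00, -2.22032319e+00,  1.98658078e-03]), 'contact_force': array([0.04414432, 1.04442288, 0.02314793]), 'wrist_torque': array([-0.05183056,  0.00148013, -0.00260852]), 'grip_force': 0.0, 'opening': 0.08534182013311331}
scene [1.01260004 0.09768419 0.6742197 ]
side [ 0.40520915 -0.45913617  0.55731844]
wrist [0.62464716 0.08383007 0.3730387 ]
```

View pics/scene0.png

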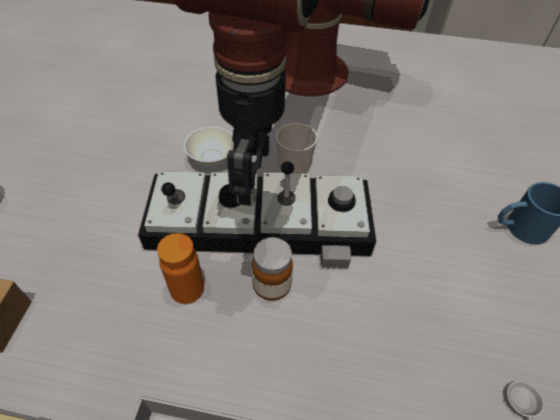

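View pics/side0.png

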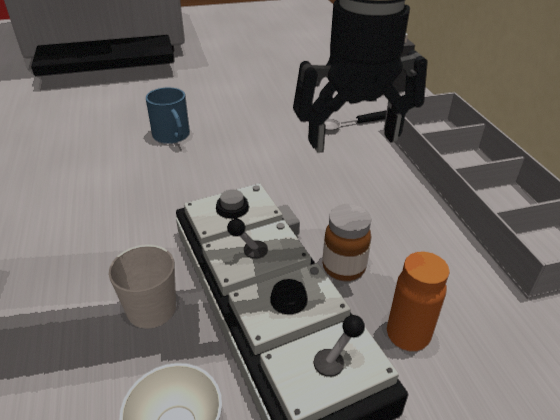

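View pics/wrist0.png

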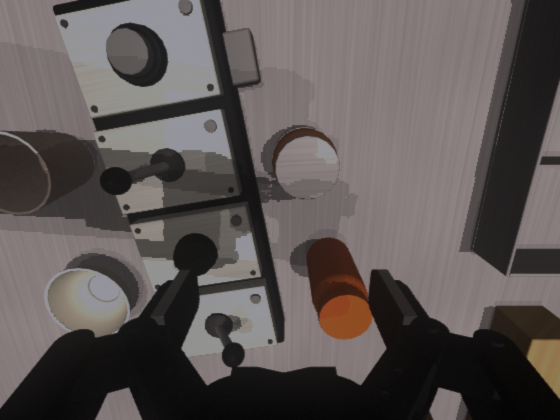

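The pictures show the strip: toggle A at scene (168,188), side (353,326), wrist (232,355); toggle B, leaning towards the robot, at scene (288,168), side (236,227), wrist (117,181); button at scene (343,193), side (232,198), wrist (130,52).

```bash
python3 - <<'E'
from h import *
np.set_printoptions(precision=4,suppress=True)
# refine balls: dark blob centroid near guess
def tr(nm,S,D,W): 
    P=tri(('scene0',*S),('side0',*D),('wrist0',*W)); print(nm,P,tri(('scene0',*S),('side0',*D)),tri(('side0',*D),('wrist0',*W)))
    return P
A=tr('A',(168,188),(353,326),(232,355)); B=tr('B',(288,168),(236,227),(117,181)); S=tr('start',(343,193),(232,198),(130,52))
# hinges
for n,w in [('hA',((175,197),(329,362),(218,324))),('hB',((286,198),(257,249),(167,165)))]:
    for f,p in zip(['scene0','side0','wrist0'],w): print(n,f,onz(f,*p,.072))
for p in [(228,196)]: print('dial',onz('scene0',*p,.095))
print('dial',onz('side0',289,296,.095),onz('wrist0',195,255,.095))
for n,p,h in [('jar',(272,250),.1),('orange',(177,250),.11),('cup',(296,135),.1),('bowl',(209,142),.05)]: print(n,onz('scene0',*p,h))
print(tri(('scene0',272,250),('side0',349,222),('wrist0',305,165)),tri(('scene0',177,246),('side0',425,272),('wrist0',345,310)),tri(('scene0',296,133),('side0',145,270),('wrist0',15,173)))
# strip row direction from unit screws, z=.07 in wrist img
for p in [(62,11),(101,138),(137,231),(217,91),(236,190),(254,273)]: print(onz('wrist0',*p,.071))
E
```

```text
A [ 0.5706 -0.1627  0.1236] [ 0.5707 -0.1629  0.1241] [ 0.5704 -0.1619  0.1237]
B [0.4819 0.0255 0.123 ] [0.4817 0.0259 0.1228] [0.4817 0.0255 0.1236]
start [0.4941 0.1281 0.0918] [0.4936 0.1276 0.0921] [0.4942 0.1291 0.0907]
hA scene0 [ 0.5477 -0.1684  0.072 ]
hA side0 [ 0.5457 -0.1653  0.072 ]
hA wrist0 [ 0.5448 -0.1651  0.072 ]
hB scene0 [0.5091 0.0282 0.072 ]
hB side0 [0.5092 0.0311 0.072 ]
hB wrist0 [0.5068 0.0296 0.072 ]
dial [ 0.5445 -0.069   0.095 ]
dial [ 0.5231 -0.0809  0.095 ] [ 0.5331 -0.0597  0.095 ]
jar [0.6422 0.0288 0.1   ]
orange [ 0.678  -0.1131  0.11  ]
cup [0.3695 0.0221 0.1   ]
bowl [ 0.3729 -0.159   0.05  ]
[0.6429 0.0304 0.0954] [ 0.6834 -0.1086  0.1236] [0.3562 0.0207 0.0847]
[0.4318 0.1637 0.071 ]
[0.4447 0.0561 0.071 ]
[ 0.4646 -0.043   0.071 ]
[0.562  0.0992 0.071 ]
[0.575  0.0034 0.071 ]
[ 0.5907 -0.0949  0.071 ]
```

Emit:
servo_tool --increments '[[[0,-4,-2.3,0,-4],[0,-8,-4.6,0,-8],[0,-12,-6.9,0,-11],[0,-15.5,-8.8,0,-11],[0,-17.1,-9.8,0,-11]]]' --newtons 20

```text
t: 0.65
tool_pos: [0.5253, -0.1733, 0.2499]
tool_rot: [-2.001, -2.421, 0.001]
contact_force: [0.6, -0.2, -0.3]
opening: 0.0124
grip_force: 0.0
```

Emit:
servo_tool --increments '[[[0,0,0,0,0],[0,0,0,0,0],[0,0,0,0,0],[0,0,0,0,0],[0,0,0,0,0]]]'

```text
t: 1.15
tool_pos: [0.5274, -0.1702, 0.2502]
tool_rot: [-1.996, -2.425, -0.0]
contact_force: [-0.2, 0.5, 0.2]
opening: 0.0001
grip_force: 0.0
```

Emit:
servo_tool --increments '[[[0,0,0,4,0],[0,0,0,8,0],[0,0,0,10.5,0],[0,0,0,11.4,0],[0,0,0,11.4,0]]]'

```text
t: 1.65
tool_pos: [0.5264, -0.1703, 0.1349]
tool_rot: [-1.996, -2.423, 0.001]
contact_force: [0.4, 0.4, -0.0]
opening: 0.0002
grip_force: 0.0
```

```bash
python3 - <<'E'
from h import *
snap('side','side1'); snap('wrist','wrist1')
a=cv2.imread('pics/side1.png')[200:420,250:530];b=cv2.imread('pics/wrist1.png')
a=cv2.resize(a,(400,314));b=cv2.resize(b,(400,300))
o=np.zeros((314,800,3),np.uint8);o[:,:400]=a;o[:300,400:]=b;cv2.imwrite('pics/c1.png',o)
print(ctrl.get_obs()['contact_force'],ctrl.get_obs()['tool_pos'])
E
```

```text
[-0.22028867 -0.64237273  0.17057539] [ 0.5280769  -0.17126732  0.13801404]
```

View pics/c1.png

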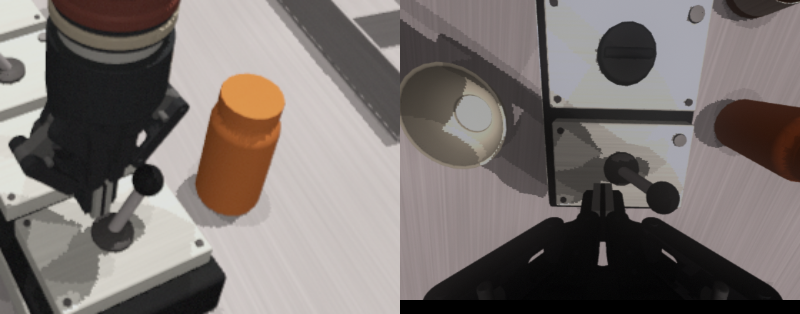

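Crop: closed fingertips stand on the robot side of toggle A (on), level with the ball and clear of it.

Emit:
servo_tool --increments '[[[0,0,0.8,0,0],[0,0,1.5,0,0],[0,0,1.8,0,0],[0,0,1.9,0,0],[0,0,2.0,0,0]]]'

```text
t: 2.25
tool_pos: [0.5468, -0.1672, 0.1364]
tool_rot: [1.998, 2.424, -0.0]
contact_force: [-0.8, 0.4, 0.3]
opening: 0.0002
grip_force: 0.0
```

Emit:
servo_tool --increments '[[[0,0,0.1,0,0],[0,0,0.2,0,0],[0,0,0.2,0,0]]]'

```text
t: 2.55
tool_pos: [0.5477, -0.1669, 0.1361]
tool_rot: [-1.997, -2.423, 0.003]
contact_force: [-5.4, -1.5, 2.4]
opening: 0.0002
grip_force: 2.7
```

Emit:
servo_tool --increments '[[[0,0,0.1,0,0],[0,0,0.1,0,0],[0,0,0.1,0,0]]]'

```text
t: 2.85
tool_pos: [0.5479, -0.1669, 0.136]
tool_rot: [-1.996, -2.421, 0.005]
contact_force: [-7.0, -0.8, 3.8]
opening: 0.0002
grip_force: 4.5
```

Emit:
servo_tool --increments '[[[0,0,0.1,0,0],[0,0,0.1,0,0],[0,0,0.1,0,0]]]'

```text
t: 3.15
tool_pos: [0.5481, -0.1669, 0.136]
tool_rot: [-1.995, -2.42, 0.007]
contact_force: [-11.2, -1.1, 5.9]
opening: 0.0001
grip_force: 6.4
```

Firm contact against the on-stop: toggle A confirmed on. Retreat and go to B.

Emit:
servo_tool --increments '[[[0,0,-1.2,0,0],[0,0,-2.4,0,0],[0,0,-2.4,-3,0],[0,0,-2.4,-6,0],[0,0,-2.4,-7,0]]]'

```text
t: 3.65
tool_pos: [0.5282, -0.1718, 0.2101]
tool_rot: [1.995, 2.419, 0.003]
contact_force: [0.3, -0.2, 0.9]
opening: 0.0001
grip_force: 0.0
```

Emit:
servo_tool --increments '[[[0,4,-2,0,0],[0,8,-4,0,0],[0,12,-4.9,0,0],[0,16,-4.9,0,0],[0,20,-4.9,0,0]]]'

```text
t: 4.15
tool_pos: [0.4396, 0.0172, 0.2054]
tool_rot: [1.999, 2.423, 0.001]
contact_force: [0.3, 0.9, -0.6]
opening: 0.0
grip_force: 0.0
```

Emit:
servo_tool --increments '[[[0,0,0,0,0],[0,0,0,2,0],[0,0,0,3,0],[0,0,0,3,0]]]'

```text
t: 4.55
tool_pos: [0.4393, 0.0157, 0.1737]
tool_rot: [-1.997, -2.42, 0.004]
contact_force: [-0.6, 0.3, 0.8]
opening: -0.0004
grip_force: 0.0
```

```bash
python3 - <<'E'
from h import *
snap('side','side2'); snap('wrist','wrist2')
a=cv2.imread('pics/side2.png')[100:420,100:500];b=cv2.imread('pics/wrist2.png')
b=cv2.resize(b,(400,300))
o=np.zeros((320,800,3),np.uint8);o[:,:400]=a;o[:300,400:]=b;cv2.imwrite('pics/c2.png',o)
E
```

```text
(no output)
```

View pics/c2.png

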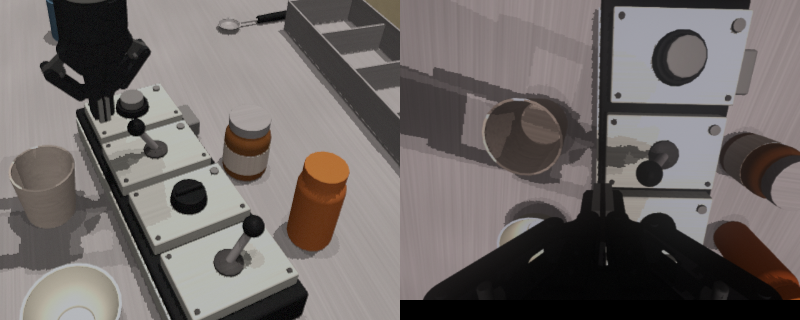

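Crop: A still on, B off, fingers on the robot side of B, clear of the cup.

Emit:
servo_tool --increments '[[[0,0,0,2,0],[0,0,0,3.5,0],[0,0,0,3.9,0],[0,0,0.8,3.9,0],[0,0,1.5,3.9,0]]]'

```text
t: 5.15
tool_pos: [0.4569, 0.0186, 0.1385]
tool_rot: [1.998, 2.422, 0.002]
contact_force: [0.5, -0.1, -0.6]
opening: -0.0003
grip_force: 0.0
```

Emit:
servo_tool --increments '[[[0,0,0.5,0,0],[0,0,1.0,0,0],[0,0,1.5,0,0],[0,0,2.0,0,0],[0,0,2.5,0,0]]]'

```text
t: 5.65
tool_pos: [0.487, 0.0236, 0.1481]
tool_rot: [1.99, 2.415, 0.015]
contact_force: [-4.9, 2.8, 32.5]
opening: -0.0003
grip_force: 12.7
```

Emit:
servo_tool --increments '[[[0,0,0.5,0,0],[0,0,1.0,0,0],[0,0,1.5,0,0],[0,0,2.0,0,0],[0,0,2.2,0,0]]]'

```text
t: 6.15
tool_pos: [0.5016, 0.0279, 0.1366]
tool_rot: [-1.997, -2.423, 0.001]
contact_force: [-0.4, -1.0, 0.5]
opening: -0.0007
grip_force: 0.0
```

Emit:
servo_tool --increments '[[[0,0,0,0,0],[0,0,-1.5,0,0],[0,0,-3,0,0],[0,0,-3,-3,0],[0,0,-3,-6,0]]]'

```text
t: 6.65
tool_pos: [0.4702, 0.0221, 0.1958]
tool_rot: [-1.996, -2.421, 0.004]
contact_force: [0.1, -0.5, 0.4]
opening: -0.0002
grip_force: 0.0
```

```bash
python3 - <<'E'
from h import *
snap('side','side3'); snap('wrist','wrist3')
a=cv2.imread('pics/side3.png')[100:420,100:500];b=cv2.imread('pics/wrist3.png')
b=cv2.resize(b,(400,300))
o=np.zeros((320,800,3),np.uint8);o[:,:400]=a;o[:300,400:]=b;cv2.imwrite('pics/c3.png',o)
E
```

```text
(no output)
```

View pics/c3.png

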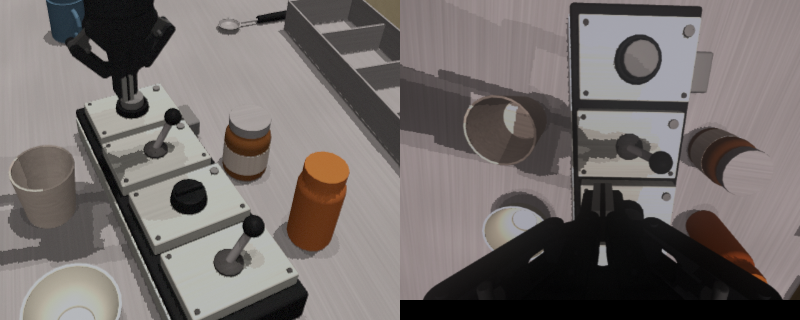

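Crop: both toggles now lean away (on). Now the button.

```bash
python3 - <<'E'
from h import *
print(onz('wrist3',336,83,.091),tri(('scene0',343,193),('side0',232,198),('wrist0',130,52),('wrist3',336,83)))
E
```

```text
[0.49297174 0.12839459 0.091     ] [0.49368289 0.1282863  0.09130539]
```

Emit:
servo_tool --increments '[[[0,3.5,1.4,0,0],[0,7,2.8,0,0],[0,9.9,4.2,0,0],[0,9.9,4.2,0,0],[0,9.9,4.2,0,0]]]'

```text
t: 7.25
tool_pos: [0.4938, 0.1276, 0.1959]
tool_rot: [-1.996, -2.424, 0.003]
contact_force: [-0.6, 0.5, -0.2]
opening: 0.0001
grip_force: 0.0
```

Emit:
servo_tool --increments '[[[0,0,0,3,0],[0,0,0,6,0],[0,0,0,7.2,0],[0,0,0,7.7,0],[0,0,0,7.7,0]]]'

```text
t: 7.75
tool_pos: [0.4943, 0.1267, 0.1201]
tool_rot: [-1.999, -2.423, 0.001]
contact_force: [0.6, 0.3, 0.4]
opening: -0.0002
grip_force: 0.0
```

Emit:
servo_tool --increments '[[[0,0,0,0.3,0],[0,0,0,0.6,0],[0,0,0,0.8,0],[0,0,0,1.0,0],[0,0,0,1.0,0]]]'

```text
t: 8.25
tool_pos: [0.495, 0.1273, 0.1109]
tool_rot: [1.998, 2.423, 0.001]
contact_force: [0.5, -0.3, 3.1]
opening: -0.0002
grip_force: 1.4
```

Emit:
servo_tool --increments '[[[0,0,0,0.1,0],[0,0,0,0.2,0],[0,0,0,0.3,0],[0,0,0,0.3,0]]]'

```text
t: 8.65
tool_pos: [0.495, 0.1273, 0.1077]
tool_rot: [1.998, 2.423, 0.001]
contact_force: [0.5, -0.1, 4.6]
opening: 0.0004
grip_force: 2.2
```

Emit:
servo_tool --increments '[[[0,0,0,0.1,0],[0,0,0,0.2,0],[0,0,0,0.2,0]]]'

```text
t: 8.95
tool_pos: [0.4951, 0.1274, 0.107]
tool_rot: [1.998, 2.424, 0.001]
contact_force: [-2.3, -1.4, 12.0]
opening: -0.0004
grip_force: 5.7
```

Emit:
servo_tool --increments '[[[0,0,0,0.1,0],[0,0,0,0.2,0],[0,0,0,0.2,0]]]'

```text
t: 9.25
tool_pos: [0.4952, 0.1274, 0.1068]
tool_rot: [1.998, 2.424, -0.0]
contact_force: [-7.5, -1.1, 21.4]
opening: -0.0001
grip_force: 10.8
```

Force curve matches the spring (3.1 N, 4.6 N, then a hard stop): fully down. Release.

Emit:
servo_tool --increments '[[[0,0,0,-1,0],[0,0,0,-4,0],[0,0,0,-8,0],[0,0,0,-12,0],[0,0,0,-12,0]]]'

```text
t: 9.75
tool_pos: [0.4971, 0.1277, 0.2293]
tool_rot: [1.994, 2.419, 0.011]
contact_force: [0.7, 0.4, 1.5]
opening: -0.0001
grip_force: 0.0
```

```bash
python3 - <<'E'
from h import *
snap('side','side4')
E
```

```text
(no output)
```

View pics/side4.png

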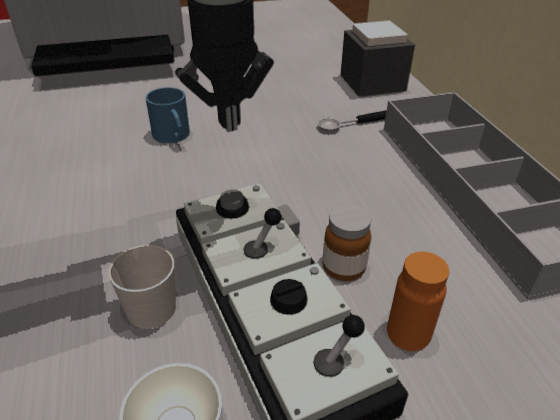

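Both balls, at (353,326) and (272,216), lean away from the robot. The button at (232,198) is back up and the arm is clear.

```bash
python3 -c "
from station import ctrl
print(ctrl.finish_job())"
```

```text
the job is handed in; nothing more can be done
None
```

The job is handed in at about 10 s of the 48 s limit: I touched the toggle that was on and it stayed on, flipped the other on (the fingertip rode up on its ball, about 33 N at the wrist), then pressed the start button fully down and let it go.

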